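# Cover the blue-light sample viewer and set its brightness

## Robot

A 7-joint arm with a two-finger parallel gripper is mounted at the origin on the work surface. World frame = base frame: x ahead of the robot, y to its left, z up, the work surface at z = 0. Lengths are in m, angles in rad, forces in N, time in s.
With the tool pointing down it reaches from about 0.375 to 0.925 m from the base axis. Payload 3.1 kg.
Tool frame: the origin (TCP) lies on the centre line of the jaws, within the pads' length; the fingertips stand 22 mm ahead of it and the grasp point (between the pads) lies 3 mm ahead of it (finger_overhang is the distance from the TCP to the fingertips, in m); z points along the fingers, x is the direction in which the jaws open and shut, and the axes are right-handed (so a half turn about z gives the same grasp; the last joint's range is limited). The gripper opens to 85 mm and grips with 20 to 120 N. Pads are 22 mm wide; open, the fingers measure 114 mm over their backs; the gripper's body (76 mm by 85 mm) begins 54 mm behind the grasp point. The pads swing forward as they close: fully open they stand 13 mm farther back than shut.
Start: joints at [-1.296, 0.383, 0.044, 1.598, -0.018, 1.161, -0.05], TCP at [0.237, 0.605, 0.253] pointing down, gripper open.
Joint ranges: [-2.61, 2.61], [-0.41, 2.15], [-1.48, 1.57], [0, 2.5], [-1.57, 4.71], [0.05, 1.97], [-2.85, 2.85]. Speed limits (rad/s): [2.79, 2.79, 3.14, 3.14, 3.14, 3.14, 3.14].

## Interface

Orientations are given as [roll, pitch, yaw] about the fixed x, y, z axes, in that order (R = Rz(yaw) Ry(pitch) Rx(roll)).
In Python, from station import * gives the robot as it stands.
- The arm moves only by the shell command python3 -m handwheel 'ROWS' [FORCE]. ROWS is JSON, a list of rows, each an object of numbers: "x", "y", "z": the shift along the world's x, y, z in mm; "wx", "wy", "wz": the turn, a rotation vector about the world's x, y, z in rad; "hand": the opening, from 0 (shut) to 1 (fully open). A call has 1 to 20 rows; each row shifts and turns the commanded pose from where the row before left it; what a row does not reach is not made up. A row lasts 1/10 s, in which the tool goes at most 50 mm and 8.59 degrees, less where a joint would pass 70% of its speed; a pose out of reach is approached as far as the arm can. A call is refused whole if a number of a shift passes 50 or a number of a turn 0.15, either way. A call with a gripper value outside its range is refused whole. The fingers move at their own pace and stop on an object; FORCE is the grip in N (left out, the last holds). Time passes only in rows, so rows that do not move let the fingers close. It gives the time, the measured TCP pose, the force and the opening at its end, in the units of the state.
- observe(): the state, without advancing time (a new reading comes with each control period).
- read_camera(name): name is "scene" or "top" or "wrist"; returns a dict with "image" (420x560x3 uint8, blue, green, red), "K" (3x3 intrinsics, pixels), "extrinsics" (4x4, takes a point from camera to world coordinates). Camera axes: x right, y down, z forward; pixel columns grow to the right and rows downward; lengths in m; the calibration is good to about 2 mm. A picture is of the moment at which its call begins. There is no depth.
- finish_job(): hands the job in, once; it reports no verdict.
The state is a dict: "time": time; "joint_pos": joint angles; "qd": joint speeds; "joint_efforts": joint torques, N m; "eef_pos": TCP position; "tcp_rot": TCP orientation; "ft_force": force on the tool from outside, world axes, zero at the start; "wrist_torque": the same for the moment, N m; "width": finger opening in m.
Only numpy, scipy, OpenCV 4.12 (cv2) and the standard library are available. Lean on these libraries where they do the work, as an engineer would, in place of code of your own. Each camera call takes 0.05 s, during which the arm holds its last target. There are 200 camera calls.

## Task

Get the blue-light viewer ready for reading the sample plate inside it: with the cover tilted, hook its far edge (the edge away from the handle) under the bare metal lip at the back of the viewer, then gently lower the handle side until the cover lies flat on the ledge in its frame. Only then slide the brightness grip away from the dim end until its red line is level with the middle of the green tape mark. Do not shift the sample plate or anything else standing on the bench.

Things in the scene. Friction and masses are not known exactly. Their poses are not given: they have to be found in the camera images.
- viewer: Blue-light sample viewer, fixed on the bench: white box 220 (its x) x 340 (its y) mm, dark grey-blue top at z 76 mm. Origin: centre of its underside; +x points to its back, away from the operator, +y to the operator's left. On the left is the recess for the cover, with a lit window at z 50 mm on its floor; the control strip with the brightness grip is on the right (viewer y -44 to -170 mm).
- cover_seat (a point): Centre of the cover's place: viewer x 0, y +55, z 68 mm, axes as the viewer's. The recess walls stand 88.5 mm from it in x and 99 mm in y and rise 8 mm. Inside them, at this height, runs a ledge 10 mm wide (12 mm at the back) that carries the cover; a seated cover has its origin here and its x axis along the viewer's, with 3.5 mm play each way in x and 4 mm in y.
- lip_front (a point): Middle of the front lower corner of the bare metal lip at the back of the recess: viewer x +76.5, y +55, z 79.5 mm. From here the lip, 4 mm thick, runs back 12 mm to the recess wall, 11.5 mm above the ledge, over the whole width. In front of it a flare slopes up to x +70, z 87 mm and guides the cover in. A cover tilted 8 to 14 degrees, far edge just above the ledge, fits under it; a level one does not.
- cover: Filter cover: clear amber (orange) plate 170 (its x) x 190 (its y) x 5 mm, 0.17 to 0.29 kg, lying loose and flat on the bench. Origin: centre of the underside. Black handle bar upright on top: 14 mm thick in x, 70 mm long in y, centred at x -65 mm, y 0, from z 5 to z 37 mm. The far edge, which goes under the lip, is at x +85 mm.
- cover_far_edge (a point): Middle of the lower side of the cover's far edge (cover x +85, y 0, z 0 mm).
- cover_handle (a point): Middle of the top of the cover's handle bar (cover x -65, y 0, z 37 mm).
- dimmer (a joint): Position of the brightness grip along its track, in m: 0 at the dim end nearest the operator, 0.080 at the bright end. The grip moves along the viewer's +x; friction of about 2 N holds it where it is left.
- dimmer_top (a point): Middle of the top of the brightness grip, on its red line: white block 14 mm along the track (viewer x), 26 mm across (viewer y) and 24 mm high, from z 78 to 102 mm in the viewer's frame, at viewer y -118 mm; at joint value 0 its viewer x is -40 mm. The red line across the top and down the right-hand side marks its middle.
- mark: Strip of green tape, 6 mm along the track (viewer x) and 26 mm across, stuck flat on the control strip just right of the track (viewer y about -150 mm, z 76 mm). Its axes are parallel to the viewer's; origin: middle of the strip. Its x shows where the red line must stand: joint value = mark's viewer x + 40 mm.
- sample_plate: White well plate 85 x 127 x 12 mm with green wells, lying loose on the lit window under the place of the cover, top 6 mm below the ledge. Leave alone.
- specimen_cup: Closed specimen cup with green cap, 58 mm across, 68 mm high. Leave alone.
- reagent_bottle: Amber bottle with white cap, 48 mm across, 95 mm high. Leave alone.
- tube_rack: White rack 44 x 100 mm with four capped tubes, 84 mm high. Leave alone.

How it is judged:
On the way, in this order (a step that is already met when the one before it is completed fails the run):
1. the cover lies flat on the ledge with its far edge under the lip (x of cover_far_edge in the frame of viewer above 0.08 m and z of cover in the frame of viewer between 0.066 and 0.0698 m and angle between cover's own z axis and vertical below 0.025 rad), for 0.2 s.
2. then the red line of the brightness grip stands at the green mark, within 4 mm (x of dimmer_top in the frame of mark between -0.004 and 0.004 m), for 0.2 s.
At the end, for the whole second after the job is handed in: The cover lies still and flat (within 1.4 degrees) on the ledge, not more than 1.8 mm above it, its far edge at least 3.5 mm behind the front of the lip's flat part and under it; the red line of the brightness grip is within 4 mm of the middle of the green mark (all of step 1 and all of step 2 and linear speed of cover below 0.02 m/s); the robot touches nothing.
It fails at once if the light is turned up (grip moved past 25 mm) while the cover is off the viewer (value of joint dimmer above 0.025 m and not (x of cover_far_edge in the frame of viewer above 0.07 m and z of cover in the frame of viewer between 0.06 and 0.075 m)).
It fails at once if the handle side of the cover is let fall into the viewer instead of being lowered (the cover turns faster than 3 rad/s there, as it does on falling about 10 mm or more) (angular speed of cover above 3 rad/s and x of cover_far_edge in the frame of viewer above 0.06 m and z of cover in the frame of viewer between 0.06 and 0.1 m).
It fails at once if the sample plate is shifted by more than 10 mm (distance of sample_plate from where it was at the start of the episode above 0.01 m).
It fails at once if something standing on the bench is shifted by more than 20 mm (distance of any of specimen_cup, reagent_bottle, tube_rack from where it was at the start of the episode above 0.02 m).
It also fails if it takes over 58 s, if anything falls off the work surface, if the arm or the gripper's body presses on something with over 40 N, if the wrist force passes 120 N, or if a joint passes its speed limit or range.

## Working session

There is one attempt and no reset: what is moved stays moved. The work goes in short steps, Python scripts to look and compute and a shell command to move; the robot and the scene stay as the last step left them, time stands still between calls to the robot, and variables do not carry over. Pictures are saved under pics/ and viewed, about 8 in all and at most 12, crops included, and the job is handed in when it is done.

```bash
mkdir -p pics
cat > h.py <<'E'
from station import *
import numpy as np, cv2
def snap(n,f):
    c=read_camera(n); cv2.imwrite('pics/'+f+'.png',c['image']); np.savez('pics/'+f+'.npz',K=c['K'],E=c['extrinsics']); return c
def ray(f,u,v,z):
    d=np.load('pics/'+f+'.npz'); K,E=d['K'],d['E']
    r=E[:3,:3]@np.linalg.inv(K)@[u,v,1]; o=E[:3,3]; return o+r*(z-o[2])/r[2]
def proj(f,p):
    d=np.load('pics/'+f+'.npz'); K,E=d['K'],d['E']
    q=K@(E[:3,:3].T@(np.array(p)-E[:3,3])); return q[:2]/q[2]
E
python3 - <<'E'
from h import *
s=observe(); print(s['time'],s['eef_pos'],s['tcp_rot'],s['width'])
a=snap('top','top0')['image'];b=snap('scene','sc0')['image']
for f in('top0','sc0'):
    d=np.load('pics/'+f+'.npz');print(d['K'][0,0],d['E'].round(3).tolist())
E
```

```text
0.0 [0.23644801 0.60449293 0.2518747 ] [3.14140446e+00 2.67505830e-03 1.19805219e+00] 0.08546526046862736
514.6221832798221 [[-0.014, -0.994, 0.107, 0.409], [-1.0, 0.012, -0.016, 0.065], [0.015, -0.107, -0.994, 1.378], [0.0, 0.0, 0.0, 1.0]]
378.85176777473754 [[0.388, 0.727, -0.566, 1.099], [0.922, -0.314, 0.228, -0.167], [-0.012, -0.61, -0.792, 0.812], [0.0, 0.0, 0.0, 1.0]]
```

View pics/top0.png

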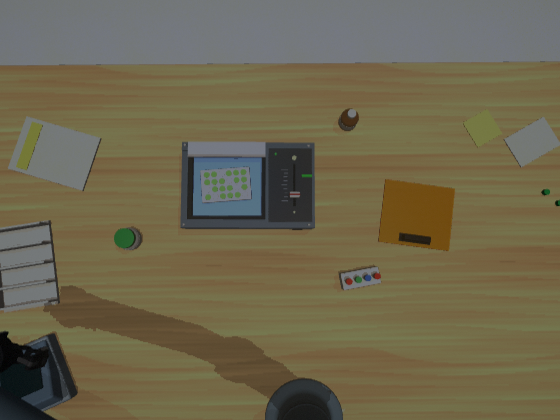

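View pics/sc0.png

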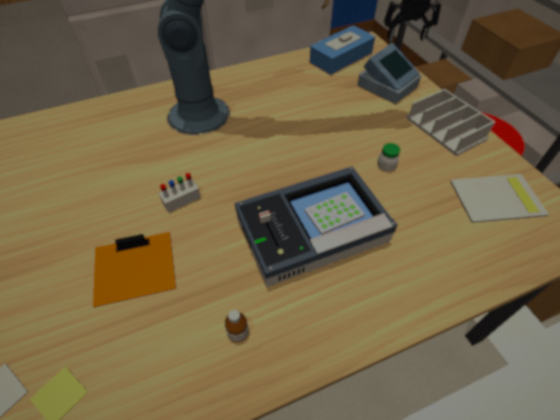

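Top view: viewer spans about (181..315, 142..229), cover about (379..455, 180..251) with its handle at (415,239), rack (360,278), bottle (349,118), cup (127,238). I need an enlarged crop for corners.

Run:
```python
import cv2
a=cv2.imread('pics/top0.png')[130:300,170:470]
cv2.imwrite('pics/c1.png',cv2.convertScaleAbs(cv2.resize(a,None,fx=2.6667,fy=2.6667,interpolation=cv2.INTER_CUBIC),alpha=1.6))
```

```text
(no output)
```

View pics/c1.png

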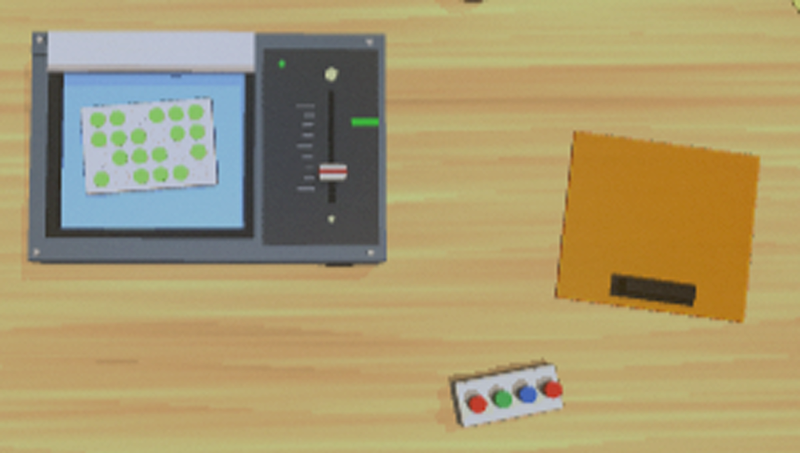

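The crop shows viewer top corners (32,32),(385,34),(386,261),(28,261); the grip's red line at (333,172), the green mark at (365,122); cover corners (574,131),(760,156),(743,322),(555,297); the rack's near corner is about 60 crop px below the cover.

Run:
```python
from h import *
P=lambda c,z: ray('top0',170+(c[0]+.5)/2.6667-.5,130+(c[1]+.5)/2.6667-.5,z)
def fit(px,z,loc,name):
    W=np.array([P(p,z)[:2] for p in px]);L=np.array(loc,float)
    wc,lc=W.mean(0),L.mean(0);a=((W-wc)@[1,1j]);b=((L-lc)@[1,1j]);t=np.angle((a*b.conj()).sum())
    R=np.array([[np.cos(t),-np.sin(t)],[np.sin(t),np.cos(t)]]);o=wc-R@lc
    print(name,'o',o.round(4),'yaw',t.round(4),'res mm',((W-(L@R.T+o))*1e3).round(1).tolist());return o,R,t
v=fit([(32,32),(385,34),(386,261),(28,261)],.076,[(.11,.17),(.11,-.17),(-.11,-.17),(-.11,.17)],'viewer')
c=fit([(574,131),(760,156),(743,322),(555,297)],.005,[(.085,.095),(.085,-.095),(-.085,-.095),(-.085,.095)],'cover')
print('handle',c[0]+c[1]@[-.065,0]); print('seat',v[0]+v[1]@[0,.055])
loc=lambda p,z:(v[1].T@(P(p,z)[:2]-v[0])*1e3).round(1)
print('line',loc((333,172),.102),'mark',loc((365,122),.076))
print('handle px', P((654,290),.037), 'rack',[P(p,.084)[:2].round(3) for p in[(452,380),(548,364),(562,408),(463,426)]])
print('bottle',ray('top0',352,113,.095),'cup',ray('top0',124,238,.068))
```

```text
viewer o [0.5972 0.1369] yaw -0.0137 res mm [[0.5, 0.4], [-0.2, -0.1], [0.0, 0.2], [-0.3, -0.5]]
cover o [ 0.5209 -0.3118] yaw -0.1471 res mm [[-0.3, 0.1], [-0.3, -0.3], [0.5, 0.1], [0.1, 0.1]]
handle [ 0.45664065 -0.30225838]
seat [0.59798299 0.19185084]
line [ -28.1 -118.6] mark [  23.6 -150.4]
handle px [ 0.45545665 -0.29641874  0.037     ] rack [array([ 0.372, -0.09 ]), array([ 0.386, -0.181]), array([ 0.345, -0.193]), array([ 0.329, -0.1  ])]
bottle [ 0.77614705 -0.13210449  0.095     ] cup [0.46509199 0.4508442  0.068     ]
```

```bash
python3 -m handwheel '[{"x":28,"y":-40,"wz":-0.067},{"x":28,"y":-40,"wz":-0.067},{"x":28,"y":-40,"wz":-0.067},{"x":28,"y":-40,"wz":-0.067},{"x":28,"y":-40,"wz":-0.067},{"x":20,"y":-45,"wz":-0.067},{"x":20,"y":-45,"wz":-0.067},{"x":20,"y":-45,"wz":-0.067},{"x":20,"y":-45,"wz":-0.067},{"y":-45,"wz":-0.067},{"y":-48,"wz":-0.067},{"y":-48,"wz":-0.067},{"y":-48,"wz":-0.067},{"y":-48,"wz":-0.067},{"y":-48,"wz":-0.067},{"y":-48,"z":-15,"wz":-0.067},{"y":-48,"z":-20,"wz":-0.067},{"y":-48,"z":-20,"wz":-0.067},{"y":-48,"z":-20,"wz":-0.067},{"y":-48,"z":-10,"wz":-0.07}]' 70
python3 - <<'E'
from h import *
snap('wrist','w1'); s=observe(); print(s['time'],s['eef_pos'],s['tcp_rot'])
for p in [(.4566,-.3023,.037),(.4566,-.3023,.005),(.5209,-.3118,.005)]: print(proj('w1',p))
E
```

```text
0.15 [0.23650367 0.60468851 0.25215757] [3.14149488e+00 2.11986822e-03 1.19803286e+00]
[-198.3879787   506.75432604]
[-171.85736315  484.11221377]
[-147.34287977  508.59350912]$[0]: bad value
```

View pics/w1.png

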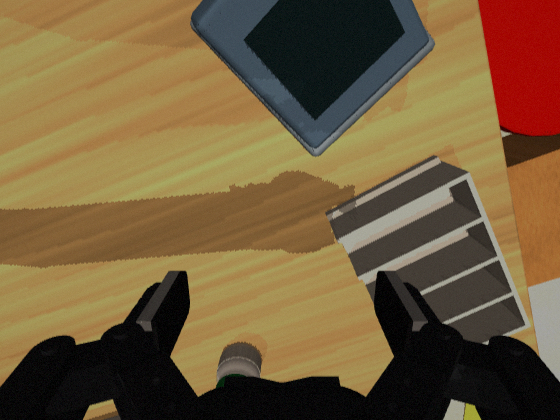

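The move was refused, so this picture (the fifth) only shows the start pose. I'll try one row with every key filled in.

```bash
python3 -m handwheel '[{"x":28,"y":-40,"z":0,"wx":0,"wy":0,"wz":-0.067,"hand":1}]' 70; python3 -m handwheel '[{"x":28,"y":-40,"z":0,"wx":0,"wy":0,"wz":-0.067}]'; python3 -m handwheel --help | head -20
```

```text
time: 0.25
eef_pos: [0.2568, 0.5708, 0.2524]
tcp_rot: [-3.135, -0.001, 1.143]
ft_force: [0.2, -0.4, 0.9]
width: 0.0855$[0]: bad value
invalid input: not JSON, or not a number
```

All seven keys are required.

```bash
python3 -m handwheel '[{"x":28,"y":-40,"z":0,"wx":0,"wy":0,"wz":-0.067,"hand":1},{"x":28,"y":-40,"z":0,"wx":0,"wy":0,"wz":-0.067,"hand":1},{"x":28,"y":-40,"z":0,"wx":0,"wy":0,"wz":-0.067,"hand":1},{"x":28,"y":-40,"z":0,"wx":0,"wy":0,"wz":-0.067,"hand":1},{"x":20,"y":-45,"z":0,"wx":0,"wy":0,"wz":-0.067,"hand":1},{"x":20,"y":-45,"z":0,"wx":0,"wy":0,"wz":-0.067,"hand":1},{"x":20,"y":-45,"z":0,"wx":0,"wy":0,"wz":-0.067,"hand":1},{"x":20,"y":-45,"z":0,"wx":0,"wy":0,"wz":-0.067,"hand":1},{"x":0,"y":-45,"z":0,"wx":0,"wy":0,"wz":-0.067,"hand":1},{"x":0,"y":-48,"z":0,"wx":0,"wy":0,"wz":-0.067,"hand":1},{"x":0,"y":-48,"z":0,"wx":0,"wy":0,"wz":-0.067,"hand":1},{"x":0,"y":-48,"z":0,"wx":0,"wy":0,"wz":-0.067,"hand":1},{"x":0,"y":-48,"z":0,"wx":0,"wy":0,"wz":-0.067,"hand":1},{"x":0,"y":-48,"z":0,"wx":0,"wy":0,"wz":-0.067,"hand":1},{"x":0,"y":-48,"z":0,"wx":0,"wy":0,"wz":-0.067,"hand":1},{"x":0,"y":-48,"z":-20,"wx":0,"wy":0,"wz":-0.067,"hand":1},{"x":0,"y":-48,"z":-25,"wx":0,"wy":0,"wz":-0.067,"hand":1},{"x":0,"y":-48,"z":-25,"wx":0,"wy":0,"wz":-0.067,"hand":1},{"x":0,"y":-48,"z":-12,"wx":0,"wy":0,"wz":-0.072,"hand":1},{"x":0,"y":0,"z":0,"wx":0,"wy":0,"wz":0,"hand":1}]' 70
python3 - <<'E'
from h import *
snap('wrist','w2'); s=observe(); print(s['time'],s['eef_pos'],s['tcp_rot'])
for p in [(.4566,-.3023,.037),(.4566,-.3023,.005),(.5209,-.3118,.005)]: print(proj('w2',p))
E
```

```text
time: 2.25
eef_pos: [0.4526, -0.2983, 0.1741]
tcp_rot: [3.135, 0.004, -0.16]
ft_force: [-1.4, -0.2, 0.7]
width: 0.0851
2.3 [ 0.45395243 -0.2946764   0.17460543] [ 3.13841352  0.00367048 -0.15505009]
[288.39517457 203.69020854]
[287.84891553 192.66733909]
[358.28111907 191.89944213]
```

View pics/w2.png

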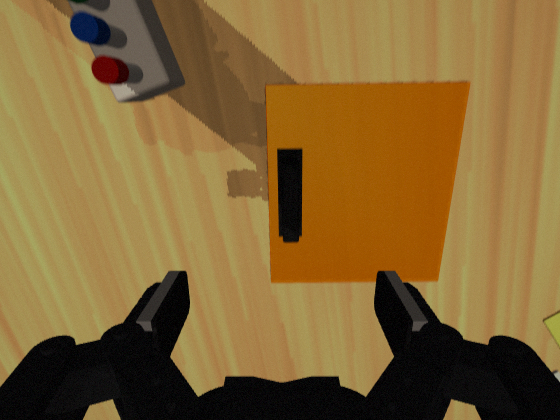

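The wrist view shows the handle centred at about (290,192), and cover corners (265,86),(469,82),(438,282),(271,282). I'll compare these with the estimate once the arm has settled.

```bash
python3 -m handwheel '[{"x":0,"y":0,"z":0,"wx":0,"wy":0,"wz":0,"hand":1},{"x":0,"y":0,"z":0,"wx":0,"wy":0,"wz":0,"hand":1},{"x":0,"y":0,"z":0,"wx":0,"wy":0,"wz":0,"hand":1}]'
python3 - <<'E'
from h import *
c=snap('wrist','w3'); s=observe(); print(s['time'],s['eef_pos'],s['tcp_rot'])
o=np.array([.5209,-.3118]);t=-.1471;R=np.array([[np.cos(t),-np.sin(t)],[np.sin(t),np.cos(t)]])
for a,b in [(-85,95),(85,95),(85,-95),(-85,-95)]:
    p=o+R@[a/1e3,b/1e3]; print('corner pred px w2,w3',proj('w2',[*p,.005]).round(1),proj('w3',[*p,.005]).round(1))
for u,v in [(265,86),(469,82),(438,282),(271,282)]: print(ray('w2',u,v,.005))
# detect orange in w3
m=cv2.inRange(cv2.cvtColor(c['image'],cv2.COLOR_BGR2HSV),(12,225,100),(20,255,255))
print(m.sum()/255); q=cv2.minAreaRect(max(cv2.findContours(m,0,2)[0],key=cv2.contourArea)); print(cv2.boxPoints(q).round(1).tolist())
cr=cv2.convertScaleAbs(cv2.resize(c['image'][60:310,230:490],None,fx=2.4,fy=2.4,interpolation=cv2.INTER_CUBIC),alpha=2.2)
cv2.imwrite('pics/c3.png',cr)
E
```

```text
time: 2.6
eef_pos: [0.4578, -0.2886, 0.1763]
tcp_rot: [-3.14, -0.001, -0.143]
ft_force: [0.1, 0.1, -0.8]
width: 0.0852
2.65 [ 0.45769532 -0.28874363  0.17631514] [-3.14035858e+00 -1.23662639e-03 -1.43694971e-01]
corner pred px w2,w3 [263.1  83. ] [259.7  97.6]
corner pred px w2,w3 [468.9  80.3] [459.7  98.5]
corner pred px w2,w3 [436.  280.7] [426.9 291.6]
corner pred px w2,w3 [268.8 282.1] [262.9 291.2]
[ 0.45192467 -0.20788813  0.005     ]
[ 0.61898569 -0.23160031  0.005     ]
[ 0.5930783  -0.42005809  0.005     ]
[ 0.42514702 -0.39352606  0.005     ]
31831.0
[[262.0, 292.0], [262.0, 100.0], [460.0, 100.0], [460.0, 292.0]]
```

View pics/c3.png

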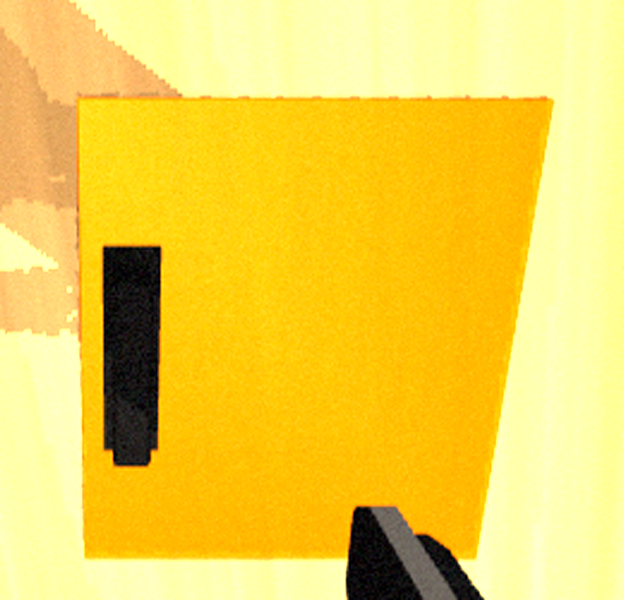

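The corners agree with the estimate to about 2 px. The handle appears as a 24 px wide dark rectangle with a narrower stub, so I'll check it against the projected bar.

Run:
```python
from h import *
o=np.array([.5225,-.3135]);t=-.1471;R=np.array([[np.cos(t),-np.sin(t)],[np.sin(t),np.cos(t)]])
for z in (.005,.037):
    print(z,[(2.4*(proj('w3',[*(o+R@[a/1e3,b/1e3]),z])-[230,60])).round().tolist() for a,b in [(-72,35),(-58,35),(-58,-35),(-72,-35)]])
print('handle',o+R@[-.065,0], np.load('pics/w3.npz')['E'][:3,3])
im=cv2.imread('pics/w3.png')[155:260,262:305]; print(im.max(2)[::6,::3])
```

```text
0.005 [[113.0, 262.0], [150.0, 262.0], [148.0, 431.0], [113.0, 431.0]]
0.037 [[112.0, 281.0], [153.0, 281.0], [150.0, 467.0], [112.0, 467.0]]
handle [ 0.45820198 -0.30397295] [ 0.46880643 -0.20720133  0.29717615]
[[ 85 158 160 162 158 159 159 158 163 161 158 158 159 159 161]
 [ 89 161 161 165 146 145 144 147 144 143 145 147 160 162 162]
 [106 161 163 161   7   2   8   6  12   7   5  13 160 158 159]
 [106 165 163 161   7   0   4   5   6   6   6  17 158 161 162]
 [124 159 163 161  11  14   6  12   4  10  16  11 161 159 159]
 [106 160 161 163  10  14   4   7   4   9   2  11 160 159 162]
 [126 163 163 161   4   4  14  10  12  14  17  10 162 161 160]
 [107 163 163 161   5   6   8  13   8   7  14  11 160 160 161]
 [173 160 162 164  11   8   5  13  15  10   9   9 161 160 156]
 [168 166 162 161  13  10   9   9  13  11  12  11 159 159 160]
 [168 163 163 164  16   3   0   3  13  14   4  15 161 157 161]
 [168 162 162 164  17   8  17  11   8  10   5  11 161 162 162]
 [168 161 163 161  15  18  18  11  12  15   4  16 162 161 160]
 [169 162 163 165  10  11  21  15  18  17  14  19 160 161 161]
 [169 161 161 161  23   5  19  19  15  16  14  33 159 165 162]
 [171 166 162 163  19  13  13  22  16  23  13  46 160 162 162]
 [170 160 163 159 162  15  19  14  18  19  34 161 160 164 163]
 [168 169 162 162 161 159 164 162 159 160 161 161 160 161 160]]
```

```bash
python3 -m handwheel '[{"x":0,"y":-5,"z":-30,"wx":0,"wy":0,"wz":0,"hand":1},{"x":0,"y":-5,"z":-30,"wx":0,"wy":0,"wz":-0.004,"hand":1},{"x":0,"y":-5,"z":-30,"wx":0,"wy":0,"wz":0,"hand":1},{"x":0,"y":0,"z":-15,"wx":0,"wy":0,"wz":0,"hand":1},{"x":0,"y":0,"z":0,"wx":0,"wy":0,"wz":0,"hand":1},{"x":0,"y":0,"z":0,"wx":0,"wy":0,"wz":0,"hand":1},{"x":0,"y":0,"z":0,"wx":0,"wy":0,"wz":0,"hand":1}]'
```

```text
time: 3.35
eef_pos: [0.4581, -0.3059, 0.0725]
tcp_rot: [3.141, -0.003, -0.15]
ft_force: [0.6, -0.3, -0.4]
width: 0.0856
```

```bash
python3 -m handwheel '[{"x":0,"y":1,"z":-18,"wx":0,"wy":0,"wz":0,"hand":1},{"x":0,"y":1,"z":-18,"wx":0,"wy":0,"wz":0,"hand":0.4},{"x":0,"y":0,"z":0,"wx":0,"wy":0,"wz":0,"hand":0.4},{"x":0,"y":0,"z":0,"wx":0,"wy":0,"wz":0,"hand":0.4},{"x":0,"y":0,"z":0,"wx":0,"wy":0,"wz":0,"hand":0.4}]'; python3 -m handwheel '[{"x":0,"y":0,"z":0,"wx":0,"wy":0,"wz":0,"hand":0},{"x":0,"y":0,"z":0,"wx":0,"wy":0,"wz":0,"hand":0},{"x":0,"y":0,"z":0,"wx":0,"wy":0,"wz":0,"hand":0},{"x":0,"y":0,"z":0,"wx":0,"wy":0,"wz":0,"hand":0},{"x":0,"y":0,"z":0,"wx":0,"wy":0,"wz":0,"hand":0},{"x":0,"y":0,"z":0,"wx":0,"wy":0,"wz":0,"hand":0},{"x":0,"y":0,"z":0,"wx":0,"wy":0,"wz":0,"hand":0},{"x":0,"y":0,"z":0,"wx":0,"wy":0,"wz":0,"hand":0}]' 80
```

```text
time: 3.85
eef_pos: [0.4578, -0.3042, 0.0363]
tcp_rot: [3.141, -0.003, -0.151]
ft_force: [0.6, -0.6, -0.2]
width: 0.0342
time: 4.65
eef_pos: [0.4576, -0.3041, 0.0362]
tcp_rot: [3.141, -0.002, -0.151]
ft_force: [-1.1, 0.2, 6.9]
width: 0.0125
```

```bash
python3 -m handwheel '[{"x":0,"y":0,"z":5,"wx":0,"wy":0,"wz":0,"hand":0},{"x":0,"y":0,"z":10,"wx":0,"wy":0,"wz":0,"hand":0},{"x":0,"y":0,"z":20,"wx":0,"wy":0,"wz":0,"hand":0},{"x":0,"y":0,"z":25,"wx":0,"wy":0,"wz":0,"hand":0},{"x":0,"y":0,"z":25,"wx":0,"wy":0,"wz":0,"hand":0},{"x":0,"y":0,"z":25,"wx":0,"wy":0,"wz":0,"hand":0},{"x":0,"y":0,"z":25,"wx":0,"wy":0,"wz":0,"hand":0},{"x":0,"y":0,"z":25,"wx":0,"wy":0,"wz":0,"hand":0},{"x":0,"y":0,"z":20,"wx":0,"wy":0,"wz":0,"hand":0},{"x":0,"y":0,"z":5,"wx":0,"wy":0,"wz":0,"hand":0},{"x":0,"y":0,"z":0,"wx":0,"wy":0,"wz":0,"hand":0},{"x":0,"y":0,"z":0,"wx":0,"wy":0,"wz":0,"hand":0}]'
python3 - <<'E'
from h import *
c=snap('scene','sc1')
cv2.imwrite('pics/c4.png',cv2.convertScaleAbs(cv2.resize(c['image'][100:340,50:410],None,fx=2.2,fy=2.2),alpha=1.6))
E
```

```text
time: 5.85
eef_pos: [0.4558, -0.3027, 0.2187]
tcp_rot: [-3.141, 0.002, -0.151]
ft_force: [0.1, -0.3, -2.2]
width: 0.0124
```

View pics/c4.png

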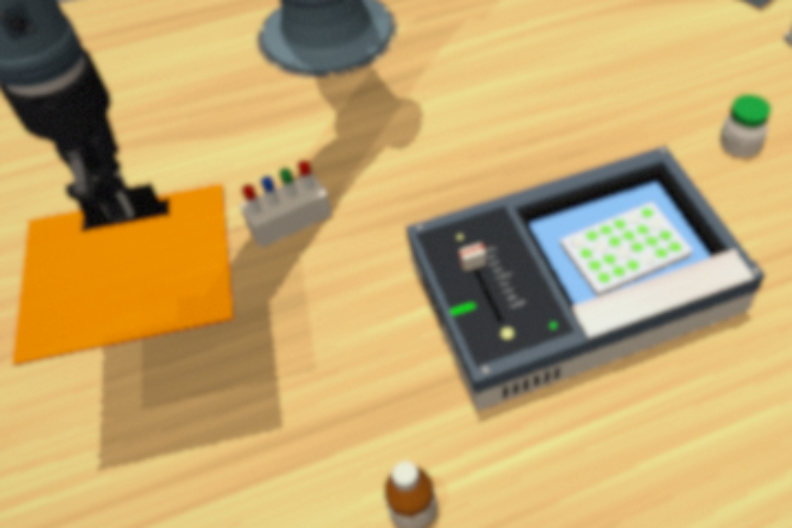

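Cover is held and looks level, and the objects are undisturbed (7 pictures used). Next I carry it over the viewer, aligning yaw and tilting.

```bash
python3 -m handwheel '[{"x":4,"y":15,"z":0,"wx":0,"wy":0,"wz":0.01,"hand":0},{"x":4,"y":30,"z":0,"wx":0,"wy":0,"wz":0.015,"hand":0},{"x":4,"y":40,"z":0,"wx":0,"wy":0,"wz":0.015,"hand":0},{"x":4,"y":40,"z":0,"wx":0,"wy":0,"wz":0.015,"hand":0},{"x":4,"y":40,"z":0,"wx":0,"wy":0,"wz":0.015,"hand":0},{"x":4,"y":40,"z":0,"wx":0,"wy":0,"wz":0.015,"hand":0},{"x":4,"y":40,"z":0,"wx":0,"wy":0,"wz":0.015,"hand":0},{"x":4,"y":40,"z":0,"wx":0,"wy":0,"wz":0.015,"hand":0},{"x":4,"y":40,"z":0,"wx":0,"wy":0.01,"wz":0.015,"hand":0},{"x":4,"y":40,"z":0,"wx":0,"wy":0.02,"wz":0.005,"hand":0},{"x":4,"y":40,"z":0,"wx":0,"wy":0.03,"wz":0,"hand":0},{"x":4,"y":40,"z":0,"wx":0.001,"wy":0.03,"wz":0,"hand":0},{"x":2,"y":30,"z":0,"wx":0.001,"wy":0.03,"wz":0,"hand":0},{"x":2,"y":15,"z":-5,"wx":0.001,"wy":0.03,"wz":0,"hand":0},{"x":0,"y":6,"z":-10,"wx":0,"wy":0.03,"wz":0,"hand":0},{"x":0,"y":0,"z":-10,"wx":0,"wy":0.01,"wz":0,"hand":0},{"x":0,"y":0,"z":0,"wx":0,"wy":0,"wz":0,"hand":0},{"x":0,"y":0,"z":0,"wx":0,"wy":0,"wz":0,"hand":0},{"x":0,"y":0,"z":0,"wx":0,"wy":0,"wz":0,"hand":0},{"x":0,"y":0,"z":0,"wx":0,"wy":0,"wz":0,"hand":0}]'
python3 - <<'E'
from h import *
c=snap('top','top1'); s=observe(); print(s['time'],s['eef_pos'].round(4),s['tcp_rot'].round(4),s['ft_force'].round(1),s['wrist_torque'].round(2))
cv2.imwrite('pics/c5.png',cv2.convertScaleAbs(cv2.resize(c['image'][110:260,150:350],None,fx=4,fy=4,interpolation=cv2.INTER_CUBIC),alpha=1.6))
from scipy.spatial.transform import Rotation as Ro
R=Ro.from_euler('xyz',s['tcp_rot']).as_matrix(); o=s['eef_pos']
C=R@np.diag([1,-1,-1]) # cover axes approx
org=o+C@[.065,0,-.036]
for a,b in [(85,95),(85,-95),(-85,-95),(-85,95)]: print((4*(proj('top1',org+C@[a/1e3,b/1e3,.005])-[150,110])).round(1))
E
```

```text
time: 7.9
eef_pos: [0.509, 0.192, 0.1955]
tcp_rot: [-3.141, 0.189, -0.017]
ft_force: [0.2, -0.2, -1.6]
width: 0.0124
7.95 [0.509  0.1922 0.1956] [-3.1409  0.1889 -0.0167] [ 0.2  0.  -1.8] [ 0.01 -0.11  0.03]
[142.1 197.1]
[453.5 199.1]
[450.  468.7]
[125.7 467.3]
```

View pics/c5.png

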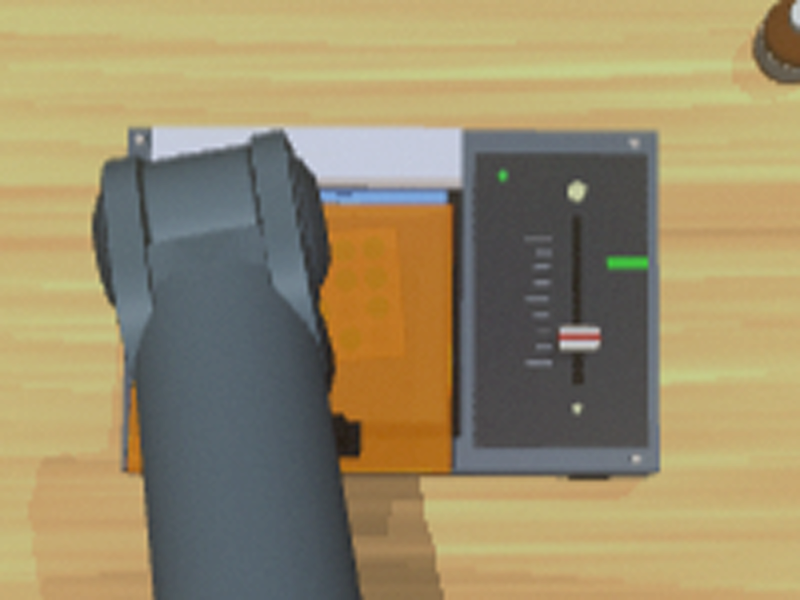

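Top view: cover's far right corner at (453,204), near right at (451,472), near left at (123,471), against tool-based predictions (453,199), (450,469), (126,467). So y and yaw agree, and the cover sits about 2.5 mm nearer the operator than predicted. I lower to just above the recess, short of the lip, then check the height by triangulating.

```bash
python3 -m handwheel '[{"x":1,"y":0.5,"z":-9,"wx":0,"wy":0,"wz":0,"hand":0},{"x":1,"y":0.5,"z":-9,"wx":0,"wy":0,"wz":0,"hand":0},{"x":1,"y":0,"z":-9,"wx":0,"wy":0,"wz":0,"hand":0},{"x":1,"y":0,"z":-9,"wx":0,"wy":0,"wz":0,"hand":0},{"x":1,"y":0,"z":-9,"wx":0,"wy":0,"wz":0,"hand":0},{"x":1,"y":0,"z":-8,"wx":0,"wy":0,"wz":0,"hand":0},{"x":0,"y":0,"z":0,"wx":0,"wy":0,"wz":0,"hand":0},{"x":0,"y":0,"z":0,"wx":0,"wy":0,"wz":0,"hand":0},{"x":0,"y":0,"z":0,"wx":0,"wy":0,"wz":0,"hand":0},{"x":0,"y":0,"z":0,"wx":0,"wy":0,"wz":0,"hand":0}]'
cat >> h.py <<'E'
from scipy.spatial.transform import Rotation as Ro
VO=np.array([.5972,.1369,0]);VR=Ro.from_euler('z',-.0137).as_matrix()
def tri(f,a,g,b):
    A=[];y=[]
    for n,(u,v) in((f,a),(g,b)):
        d=np.load('pics/'+n+'.npz');K,E=d['K'],d['E'];r=E[:3,:3]@np.linalg.inv(K)@[u,v,1];r/=np.linalg.norm(r)
        M=np.eye(3)-np.outer(r,r);A.append(M);y.append(M@E[:3,3])
    p=np.linalg.lstsq(np.vstack(A),np.hstack(y),rcond=None)[0];return ((p-VO)@VR*1e3).round(1)
def cov(dx=-2.5):  # cover pose in viewer frame from the tool
    s=observe();R=Ro.from_euler('xyz',s['tcp_rot']).as_matrix()@np.diag([1,-1,-1]);C=VR.T@R
    o=VR.T@(s['eef_pos']-VO)*1e3;e=o+C@[150,0,-36]+[dx,0,0]
    print('t',round(s['time'],2),'tcp',s['eef_pos'].round(4),'edge',e.round(1),'tilt',np.arcsin(-C[2,0]).round(4),'F',s['ft_force'].round(1),'w',round(s['width'],4));return o,C
E
python3 - <<'E'
from h import *
o,C=cov(); a=snap('top','top2')['image'];b=snap('scene','sc2')['image']
for n in('top2','sc2'):
  for q in[(150,95,-31),(150,-95,-31),(-20,-95,-31),(-20,95,-31)]: print(n,proj(n,VO+VR@(o+C@q+[-2.5,0,0])/1e3).round(1) if 0 else proj(n,VO+VR@((o+C@np.array(q)+[-2.5,0,0])/1e3)).round(1))
A=cv2.resize(a[120:240,235:335],None,fx=4,fy=4,interpolation=cv2.INTER_CUBIC); B=cv2.resize(b[160:280,230:330],None,fx=4,fy=4,interpolation=cv2.INTER_CUBIC)
cv2.imwrite('pics/c6.png',cv2.convertScaleAbs(np.hstack([A,B]),alpha=1.6))
E
```

```text
time: 8.95
eef_pos: [0.5151, 0.1937, 0.1424]
tcp_rot: [-3.141, 0.189, -0.016]
ft_force: [0.4, 0.2, -2.0]
width: 0.0125
t 8.95 tcp [0.5151 0.1937 0.1424] edge [55.2 55.4 78.9] tilt 0.1891 F [ 0.4  0.2 -2. ] w 0.0125
top2 [188.6 161.9]
top2 [263.3 162.3]
top2 [262.5 227. ]
top2 [184.8 226.7]
sc2 [378.6 209.6]
sc2 [308.3 233.7]
sc2 [281.1 176.6]
sc2 [347.6 156.5]
```

View pics/c6.png

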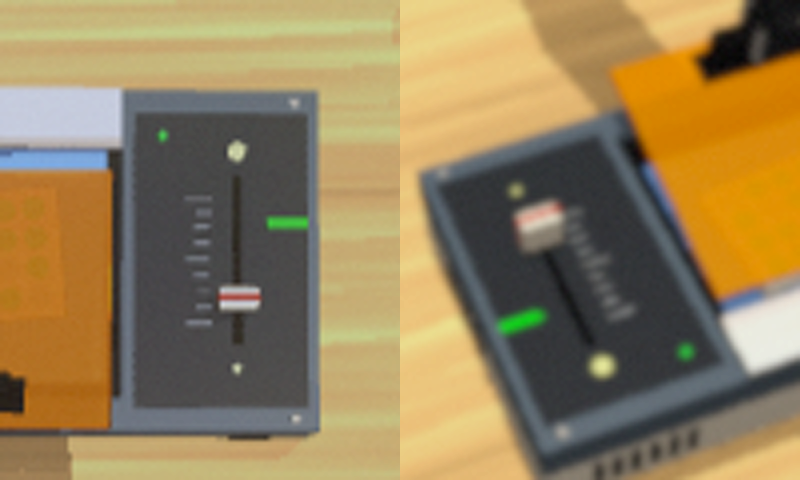

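Run:
```python
from h import *
A=lambda c:(235+c[0]/4,120+c[1]/4); B=lambda c:(230+(c[0]-400)/4,160+c[1]/4)
print('far R',tri('top2',A((112,169)),'sc2',B((718,306))),'near R',tri('top2',A((112,428)),'sc2',B((612,68))))
for n,p,s in [('mark',(-0+23.6,-150.4,76),(522,321)),('FR corner',(-110,-170,76),(421,172)),('BR corner',(110,-170,76),(545,456)),('line top',(-28,-118,102),(541,211))]:
    q=proj('sc2',VO+VR@(np.array(p)/1e3)); print(n,'pred crop',(400+4*(q[0]-230)).round(),(4*(q[1]-160)).round(),'seen',s)
```

```text
far R [ 58.2 -37.9  74.3] near R [-110.   -37.8  114.3]
mark pred crop 518.0 320.0 seen (522, 321)
FR corner pred crop 415.0 169.0 seen (421, 172)
BR corner pred crop 540.0 451.0 seen (545, 456)
line top pred crop 536.0 212.0 seen (541, 211)
```

Run:
```python
from h import *
A=lambda c:(235+c[0]/4,120+c[1]/4); B=lambda c:(230+(c[0]-400-5)/4,160+(c[1]-3)/4)
print('far R',tri('top2',A((112,169)),'sc2',B((718,306))),'near R',tri('top2',A((112,428)),'sc2',B((612,68))))
o,C=cov()
for q in[(150,-95,-31),(-20,-95,-31)]:print((o+C@np.array(q)+[-2.5,0,0]).round(1))
```

```text
far R [ 57.2 -39.3  76.9] near R [-110.7  -39.3  117.1]
t 9.05 tcp [0.515  0.1936 0.1423] edge [55.1 55.3 78.7] tilt 0.1892 F [-0.3  0.2 -0.5] w 0.0121
[ 55.8 -39.7  83.6]
[-111.1  -39.3  115.6]
```

Seen after correcting the scene offset: far right corner at viewer x≈57, y≈-39, z≈77 mm, with real tilt between 0.19 and 0.24. The grip may have sagged slightly, so I'll reduce the tilt a little and find the side ledge by feel.

```bash
python3 -m handwheel '[{"x":3,"y":0,"z":-2,"wx":0,"wy":-0.005,"wz":0,"hand":0},{"x":3,"y":0,"z":-2,"wx":0,"wy":-0.005,"wz":0,"hand":0},{"x":2,"y":0,"z":-2,"wx":0,"wy":-0.005,"wz":0,"hand":0},{"x":2,"y":0,"z":-2,"wx":0,"wy":-0.005,"wz":0.002,"hand":0},{"x":0,"y":0,"z":0,"wx":0,"wy":0,"wz":0,"hand":0},{"x":0,"y":0,"z":0,"wx":0,"wy":0,"wz":0,"hand":0}]'; for i in 1 2; do python3 - <<'E'
from h import *
cov(); print(observe()['wrist_torque'].round(2))
E
[ $i = 1 ] && python3 -m handwheel '[{"x":0,"y":0,"z":-1,"wx":0,"wy":0,"wz":0,"hand":0},{"x":0,"y":0,"z":-1,"wx":0,"wy":0,"wz":0,"hand":0},{"x":0,"y":0,"z":0,"wx":0,"wy":0,"wz":0,"hand":0}]' ; done
```

```text
time: 9.65
eef_pos: [0.5246, 0.1935, 0.1337]
tcp_rot: [3.142, 0.17, -0.014]
ft_force: [-0.4, -0.1, -1.8]
width: 0.0125
t 9.65 tcp [0.5246 0.1935 0.1337] edge [65.9 55.5 72.8] tilt 0.1704 F [-0.4 -0.1 -1.8] w 0.0125
[-0.05 -0.15 -0.  ]
time: 9.95
eef_pos: [0.5246, 0.1935, 0.1317]
tcp_rot: [-3.142, 0.17, -0.014]
ft_force: [-0.1, 0.2, -1.6]
width: 0.0124
t 9.95 tcp [0.5246 0.1935 0.1317] edge [65.8 55.6 70.8] tilt 0.1703 F [-0.1  0.2 -1.6] w 0.0124
[-0.02 -0.06  0.  ]
```

```bash
for i in 1 2 3; do python3 -m handwheel '[{"x":0,"y":0,"z":-0.5,"wx":0,"wy":0,"wz":0,"hand":0},{"x":0,"y":0,"z":-0.5,"wx":0,"wy":0,"wz":0,"hand":0},{"x":0,"y":0,"z":0,"wx":0,"wy":0,"wz":0,"hand":0}]' >/dev/null;  python3 - <<'E'
from h import *
cov(); print(observe()['wrist_torque'].round(2))
E
done
```

```text
t 10.25 tcp [0.5247 0.1935 0.1308] edge [65.9 55.6 69.9] tilt 0.1702 F [-0.3 -0.1 -1.4] w 0.0122
[-0.03 -0.17  0.  ]
t 10.55 tcp [0.5247 0.1935 0.1298] edge [65.9 55.6 68.9] tilt 0.1702 F [-0.3 -0.2 -1.6] w 0.0123
[-0.03 -0.19 -0.03]
t 10.85 tcp [0.5247 0.1936 0.129 ] edge [66.  55.7 68.1] tilt 0.1701 F [-1. -0. -2.] w 0.0122
[ 0.   -0.1  -0.02]
```

```bash
for i in 1 2; do python3 -m handwheel '[{"x":0,"y":0,"z":-0.5,"wx":0,"wy":0,"wz":0,"hand":0},{"x":0,"y":0,"z":-0.5,"wx":0,"wy":0,"wz":0,"hand":0},{"x":0,"y":0,"z":0,"wx":0,"wy":0,"wz":0,"hand":0}]' >/dev/null;  python3 - <<'E'
from h import *
cov(); print(observe()['wrist_torque'].round(2))
E
done
```

```text
t 11.15 tcp [0.5247 0.1936 0.1282] edge [66.  55.7 67.3] tilt 0.1701 F [-2.  -1.2  0.9] w 0.0121
[-0.1  -0.02 -0.03]
t 11.45 tcp [0.5249 0.1936 0.1273] edge [66.1 55.7 66.4] tilt 0.1698 F [-3.5 -0.4  4.2] w 0.0125
[-0.13 -0.02  0.  ]
```

Contact felt at an estimated 67.7 mm, matching the 68 mm ledge, so the tilt estimate holds. Next I raise 2 mm and slide under the lip.

```bash
python3 -m handwheel '[{"x":0,"y":0,"z":1.3,"wx":0,"wy":0,"wz":0,"hand":0},{"x":0,"y":0,"z":1.3,"wx":0,"wy":0,"wz":0,"hand":0},{"x":2,"y":0,"z":0,"wx":0,"wy":0,"wz":0,"hand":0},{"x":2,"y":0,"z":0,"wx":0,"wy":0,"wz":0,"hand":0},{"x":2,"y":0,"z":0,"wx":0,"wy":0,"wz":0,"hand":0},{"x":2,"y":0,"z":0,"wx":0,"wy":0,"wz":0,"hand":0},{"x":2,"y":-0.2,"z":0,"wx":0,"wy":0,"wz":0,"hand":0},{"x":0,"y":0,"z":0,"wx":0,"wy":0,"wz":0,"hand":0}]' >/dev/null; python3 -c "
from h import *
cov()"; python3 -m handwheel '[{"x":2,"y":0,"z":0,"wx":0,"wy":0,"wz":0,"hand":0},{"x":2,"y":0,"z":0,"wx":0,"wy":0,"wz":0,"hand":0},{"x":2,"y":0,"z":0,"wx":0,"wy":0,"wz":0,"hand":0},{"x":1.5,"y":0,"z":0,"wx":0,"wy":0,"wz":0,"hand":0},{"x":0,"y":0,"z":0,"wx":0,"wy":0,"wz":0,"hand":0}]'>/dev/null
python3 - <<'E'
from h import *
cov(); print(observe()['wrist_torque'].round(2))
E
```

```text
t 12.25 tcp [0.5345 0.1933 0.1292] edge [75.8 55.5 68.2] tilt 0.171 F [-0.3  0.7 -0.9] w 0.0124
t 12.75 tcp [0.5432 0.1932 0.1295] edge [84.6 55.5 68.9] tilt 0.168 F [-1.1  0.8 -2.7] w 0.0126
[-0.01 -0.13  0.03]
```

Edge is in at about 84.6 mm with no contact force. Next I lower the handle, pivoting about the far edge.

```bash
python3 -m handwheel '[{"x":-0.8,"y":0,"z":-2,"wx":0,"wy":-0.014,"wz":0,"hand":0},{"x":-0.8,"y":0,"z":-2,"wx":0,"wy":-0.014,"wz":0,"hand":0},{"x":-0.8,"y":0,"z":-2,"wx":0,"wy":-0.014,"wz":0,"hand":0},{"x":-0.8,"y":0,"z":-2,"wx":0,"wy":-0.014,"wz":0,"hand":0},{"x":-0.7,"y":0,"z":-2.1,"wx":0,"wy":-0.014,"wz":0,"hand":0},{"x":-0.7,"y":0,"z":-2.1,"wx":0,"wy":-0.014,"wz":0,"hand":0},{"x":-0.6,"y":0,"z":-2.1,"wx":0,"wy":-0.014,"wz":0,"hand":0},{"x":-0.6,"y":0,"z":-2.1,"wx":0,"wy":-0.014,"wz":0,"hand":0},{"x":0,"y":0,"z":0,"wx":0,"wy":0,"wz":0,"hand":0},{"x":0,"y":0,"z":0,"wx":0,"wy":0,"wz":0,"hand":0}]' >/dev/null
python3 - <<'E'
from h import *
cov(); print(observe()['wrist_torque'].round(2))
E
```

```text
t 13.75 tcp [0.5363 0.1934 0.1131] edge [83.5 55.7 68.5] tilt 0.0581 F [ 0.5 -0.2 -1.2] w 0.0123
[-0.04  0.03  0.  ]
```

```bash
python3 -m handwheel '[{"x":-0.2,"y":0,"z":-2,"wx":0,"wy":-0.013,"wz":0,"hand":0},{"x":-0.2,"y":0,"z":-2,"wx":0,"wy":-0.013,"wz":0,"hand":0},{"x":-0.2,"y":0,"z":-2,"wx":0,"wy":-0.013,"wz":0,"hand":0},{"x":-0.3,"y":0,"z":-1.5,"wx":0,"wy":-0.010,"wz":0,"hand":0},{"x":0,"y":0,"z":0,"wx":0,"wy":0,"wz":0,"hand":0},{"x":0,"y":0,"z":0,"wx":0,"wy":0,"wz":0,"hand":0}]' >/dev/null
python3 - <<'E'
from h import *
cov(); print(observe()['wrist_torque'].round(2))
E
```

```text
t 14.35 tcp [0.5354 0.1934 0.1056] edge [84.6 55.7 68.2] tilt 0.0093 F [-0.6 -0.6 -1.5] w 0.0124
[-0.06  0.05 -0.06]
```

```bash
python3 -m handwheel '[{"x":-0.1,"y":0,"z":-0.7,"wx":0,"wy":-0.005,"wz":0,"hand":0},{"x":-0.1,"y":0,"z":-0.7,"wx":0,"wy":-0.005,"wz":0,"hand":0},{"x":0,"y":0,"z":0,"wx":0,"wy":0,"wz":0,"hand":0},{"x":0,"y":0,"z":0,"wx":0,"wy":0,"wz":0,"hand":0}]' >/dev/null
python3 - <<'E'
from h import *
cov(); print(observe()['wrist_torque'].round(2))
E
python3 -m handwheel '[{"x":0,"y":0,"z":-0.5,"wx":0,"wy":0,"wz":0,"hand":0},{"x":0,"y":0,"z":-0.5,"wx":0,"wy":0,"wz":0,"hand":0},{"x":0,"y":0,"z":0,"wx":0,"wy":0,"wz":0,"hand":0}]' >/dev/null
python3 - <<'E'
from h import *
cov(); print(observe()['wrist_torque'].round(2))
E
```

```text
t 14.75 tcp [0.5354 0.1934 0.1042] edge [85.  55.7 68.4] tilt -0.0011 F [-0.3  0.4 -0.6] w 0.0124
[-0.08  0.05 -0.02]
t 15.05 tcp [0.5354 0.1934 0.1041] edge [84.9 55.7 68.2] tilt -0.0002 F [-3.3 -0.6  6.7] w 0.0124
[-0.16  0.62  0.01]
```

Resting on the ledge (+6.7 N, level). I release and lift clear.

```bash
python3 -m handwheel '[{"x":0,"y":0,"z":0,"wx":0,"wy":0,"wz":0,"hand":0.2},{"x":0,"y":0,"z":0,"wx":0,"wy":0,"wz":0,"hand":0.3},{"x":0,"y":0,"z":0,"wx":0,"wy":0,"wz":0,"hand":0.45},{"x":0,"y":0,"z":0,"wx":0,"wy":0,"wz":0,"hand":0.45},{"x":0,"y":0,"z":0,"wx":0,"wy":0,"wz":0,"hand":0.45},{"x":0,"y":0,"z":0,"wx":0,"wy":0,"wz":0,"hand":0.45},{"x":0,"y":0,"z":3,"wx":0,"wy":0,"wz":0,"hand":0.45},{"x":0,"y":0,"z":8,"wx":0,"wy":0,"wz":0,"hand":0.45},{"x":0,"y":0,"z":15,"wx":0,"wy":0,"wz":0,"hand":0.45},{"x":0,"y":0,"z":25,"wx":0,"wy":0,"wz":0,"hand":0.45},{"x":0,"y":0,"z":25,"wx":0,"wy":0,"wz":0,"hand":0.45},{"x":0,"y":0,"z":25,"wx":0,"wy":0,"wz":0,"hand":0.45},{"x":0,"y":0,"z":0,"wx":0,"wy":0,"wz":0,"hand":0.45},{"x":0,"y":0,"z":0,"wx":0,"wy":0,"wz":0,"hand":0.45},{"x":0,"y":0,"z":0,"wx":0,"wy":0,"wz":0,"hand":0.45}]'
python3 - <<'E'
from h import *
b=snap('scene','sc3')['image'];a=snap('top','top3')['image']
A=cv2.resize(a[130:240,175:325],(400,293),interpolation=cv2.INTER_CUBIC); B=cv2.resize(b[150:290,230:410],(800,622)[0:1]*1+(622,) if 0 else (720,560),interpolation=cv2.INTER_CUBIC)
cv2.imwrite('pics/c7.png',cv2.convertScaleAbs(B,alpha=1.6));cv2.imwrite('pics/c8.png',cv2.convertScaleAbs(cv2.resize(a[130:240,175:325],None,fx=5,fy=5,interpolation=cv2.INTER_CUBIC),alpha=1.6))
E
```

```text
time: 16.55
eef_pos: [0.5347, 0.1932, 0.2038]
tcp_rot: [-3.139, 0.0, -0.014]
ft_force: [-0.5, -0.4, -0.2]
width: 0.0383
```

View pics/c7.png

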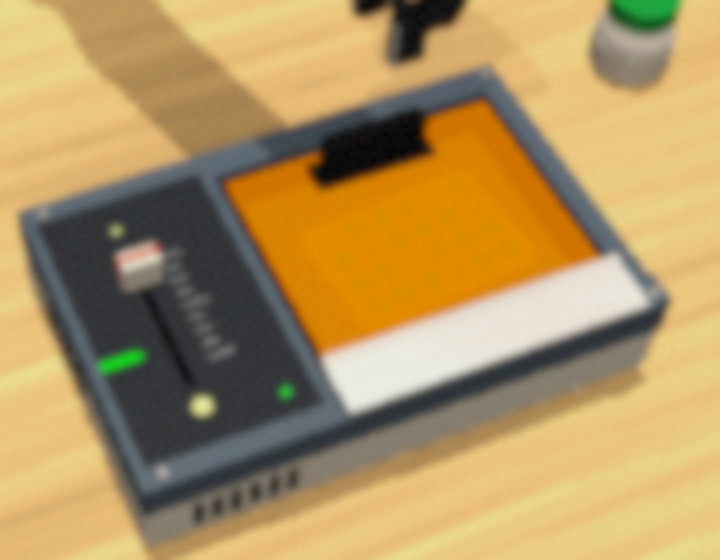

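Cover is flat in the frame, with its far edge under the white lip (10 pictures used). Next I measure the grip travel.

Run:
```python
from h import *
a=cv2.imread('pics/top3.png').astype(int)
B,G,Rr=a[...,0],a[...,1],a[...,2]
sub=np.zeros(B.shape,bool);sub[150:215,280:316]=1
g=(G-np.maximum(B,Rr)>30)&sub; r=(Rr-np.maximum(B,G)>25)&sub
loc=lambda u,v,z:((ray('top3',u,v,z)-VO)@VR*1e3).round(1)
for n,m,z,w in(('mark',g&(np.arange(560)>296),.076,G-np.maximum(B,Rr)),('line',r,.102,Rr-np.maximum(B,G))):
    v,u=np.nonzero(m);k=w[v,u];uu,vv=(u*k).sum()/k.sum(),(v*k).sum()/k.sum();print(n,len(u),uu.round(2),vv.round(2),loc(uu,vv,z))
print('c6: mark',((ray('top2',306.9,175.5,.076)-VO)@VR*1e3).round(1),'line',((ray('top2',294.75,194.5,.102)-VO)@VR*1e3).round(1))
print('grip world',VO+VR@[-.028,-.118,.102]); print(observe()['eef_pos'])
```

```text
mark 30 306.49 175.09 [  24.5 -150.3   76. ]
line 21 294.32 193.65 [ -26.7 -118.1  102. ]
c6: mark [  23.5 -151.3   76. ] line [ -28.9 -119.2  102. ]
grip world [0.56758608 0.01929466 0.102     ]
[0.53441115 0.19303627 0.20309752]
```

```bash
python3 -m handwheel '[{"x":5,"y":-20,"z":0,"wx":0,"wy":0,"wz":0,"hand":0.45},{"x":8,"y":-40,"z":0,"wx":0,"wy":0,"wz":0,"hand":0.45},{"x":8,"y":-40,"z":0,"wx":0,"wy":0,"wz":0,"hand":0.45},{"x":8,"y":-40,"z":0,"wx":0,"wy":0,"wz":0,"hand":0.45},{"x":5.5,"y":-25,"z":-10,"wx":0,"wy":0,"wz":0,"hand":0.45},{"x":0,"y":-8.5,"z":-20,"wx":0,"wy":0,"wz":0,"hand":0.45},{"x":0,"y":0,"z":-20,"wx":0,"wy":0,"wz":0,"hand":0.45},{"x":0,"y":0,"z":0,"wx":0,"wy":0,"wz":0,"hand":0.45},{"x":0,"y":0,"z":0,"wx":0,"wy":0,"wz":0,"hand":0.45},{"x":0,"y":0,"z":0,"wx":0,"wy":0,"wz":0,"hand":0.45},{"x":0,"y":0,"z":0,"wx":0,"wy":0,"wz":0,"hand":0.45}]'
```

```text
time: 17.75
eef_pos: [0.5707, 0.0204, 0.1552]
tcp_rot: [-3.139, -0.003, -0.013]
ft_force: [-0.1, -0.6, -0.6]
width: 0.0385
```

```bash
python3 -m handwheel '[{"x":-1,"y":-0.5,"z":-15,"wx":0,"wy":0,"wz":0,"hand":0.45},{"x":-1,"y":0,"z":-15,"wx":0,"wy":0,"wz":0,"hand":0.45},{"x":0,"y":0,"z":-12,"wx":0,"wy":0,"wz":0,"hand":0.45},{"x":0,"y":0,"z":-6,"wx":0,"wy":0,"wz":0,"hand":0.45},{"x":0,"y":0,"z":0,"wx":0,"wy":0,"wz":0,"hand":0.45},{"x":0,"y":0,"z":0,"wx":0,"wy":0,"wz":0,"hand":0.45},{"x":0,"y":0,"z":0,"wx":0,"wy":0,"wz":0,"hand":0.45}]' 20; python3 -m handwheel '[{"x":0,"y":0,"z":0,"wx":0,"wy":0,"wz":0,"hand":0.3},{"x":0,"y":0,"z":0,"wx":0,"wy":0,"wz":0,"hand":0.2},{"x":0,"y":0,"z":0,"wx":0,"wy":0,"wz":0,"hand":0.1},{"x":0,"y":0,"z":0,"wx":0,"wy":0,"wz":0,"hand":0.05},{"x":0,"y":0,"z":0,"wx":0,"wy":0,"wz":0,"hand":0.05},{"x":0,"y":0,"z":0,"wx":0,"wy":0,"wz":0,"hand":0.05},{"x":0,"y":0,"z":0,"wx":0,"wy":0,"wz":0,"hand":0.05}]' 20
```

```text
time: 18.45
eef_pos: [0.5684, 0.0192, 0.1066]
tcp_rot: [-3.139, -0.002, -0.014]
ft_force: [0.7, -0.5, 0.5]
width: 0.0381
time: 19.15
eef_pos: [0.5687, 0.0193, 0.1068]
tcp_rot: [-3.139, -0.003, -0.014]
ft_force: [1.1, -0.7, 3.4]
width: 0.0134
```

```bash
python3 -m handwheel '[{"x":3,"y":0,"z":0,"wx":0,"wy":0,"wz":0,"hand":0.05},{"x":6,"y":-0.1,"z":0,"wx":0,"wy":0,"wz":0,"hand":0.05},{"x":6,"y":-0.1,"z":0,"wx":0,"wy":0,"wz":0,"hand":0.05},{"x":6,"y":-0.1,"z":0,"wx":0,"wy":0,"wz":0,"hand":0.05},{"x":6,"y":-0.1,"z":0,"wx":0,"wy":0,"wz":0,"hand":0.05},{"x":6,"y":-0.1,"z":0,"wx":0,"wy":0,"wz":0,"hand":0.05},{"x":6,"y":-0.1,"z":0,"wx":0,"wy":0,"wz":0,"hand":0.05},{"x":6,"y":-0.1,"z":0,"wx":0,"wy":0,"wz":0,"hand":0.05},{"x":4,"y":0,"z":0,"wx":0,"wy":0,"wz":0,"hand":0.05},{"x":2.5,"y":0,"z":0,"wx":0,"wy":0,"wz":0,"hand":0.05},{"x":0,"y":0,"z":0,"wx":0,"wy":0,"wz":0,"hand":0.05},{"x":0,"y":0,"z":0,"wx":0,"wy":0,"wz":0,"hand":0.05},{"x":0,"y":0,"z":0,"wx":0,"wy":0,"wz":0,"hand":0.05}]'
```

```text
time: 20.45
eef_pos: [0.6194, 0.0186, 0.1068]
tcp_rot: [-3.139, -0.001, -0.014]
ft_force: [-1.4, 0.5, 6.4]
width: 0.0131
```

```bash
python3 -m handwheel '[{"x":0,"y":0,"z":0,"wx":0,"wy":0,"wz":0,"hand":0.2},{"x":0,"y":0,"z":0,"wx":0,"wy":0,"wz":0,"hand":0.4},{"x":0,"y":0,"z":0,"wx":0,"wy":0,"wz":0,"hand":0.45},{"x":0,"y":0,"z":0,"wx":0,"wy":0,"wz":0,"hand":0.45},{"x":0,"y":0,"z":5,"wx":0,"wy":0,"wz":0,"hand":0.45},{"x":0,"y":0,"z":20,"wx":0,"wy":0,"wz":0,"hand":0.45},{"x":0,"y":0,"z":30,"wx":0,"wy":0,"wz":0,"hand":0.45},{"x":0,"y":0,"z":30,"wx":0,"wy":0,"wz":0,"hand":0.45},{"x":-20,"y":30,"z":20,"wx":0,"wy":0,"wz":0,"hand":0.45},{"x":-20,"y":40,"z":0,"wx":0,"wy":0,"wz":0,"hand":0.45},{"x":-20,"y":40,"z":0,"wx":0,"wy":0,"wz":0,"hand":0.45},{"x":-20,"y":40,"z":0,"wx":0,"wy":0,"wz":0,"hand":0.45},{"x":-10,"y":30,"z":0,"wx":0,"wy":0,"wz":0,"hand":0.45},{"x":0,"y":0,"z":0,"wx":0,"wy":0,"wz":0,"hand":0.45},{"x":0,"y":0,"z":0,"wx":0,"wy":0,"wz":0,"hand":0.45},{"x":0,"y":0,"z":0,"wx":0,"wy":0,"wz":0,"hand":0.45}]'
python3 - <<'E'
from h import *
i=snap('top','top4')['image'];a=i.astype(int)
B,G,Rr=a[...,0],a[...,1],a[...,2]
sub=np.zeros(B.shape,bool);sub[150:215,280:316]=1
g=(G-np.maximum(B,Rr)>30)&sub; r=(Rr-np.maximum(B,G)>25)&sub
loc=lambda u,v,z:((ray('top4',u,v,z)-VO)@VR*1e3).round(1)
for n,m,z,w in(('mark',g&(np.arange(560)>296),.076,G-np.maximum(B,Rr)),('line',r,.102,Rr-np.maximum(B,G))):
    v,u=np.nonzero(m);k=w[v,u];uu,vv=(u*k).sum()/k.sum(),(v*k).sum()/k.sum();print(n,len(u),uu.round(2),vv.round(2),loc(uu,vv,z))
cv2.imwrite('pics/c9.png',cv2.convertScaleAbs(cv2.resize(i[110:260,150:350],None,fx=4,fy=4,interpolation=cv2.INTER_CUBIC),alpha=1.6))
E
```

```text
time: 22.05
eef_pos: [0.53, 0.1968, 0.2115]
tcp_rot: [-3.14, -0.002, -0.016]
ft_force: [-0.4, -0.8, 0.5]
width: 0.0384
mark 30 306.49 175.1 [  24.5 -150.3   76. ]
line 11 294.24 174.0 [  23. -118.  102.]
```

View pics/c9.png

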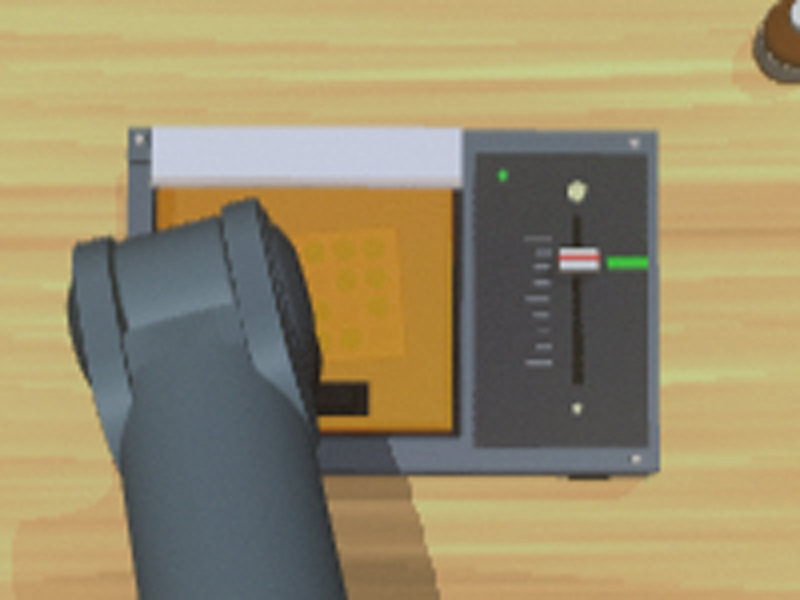

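The line sits level with the mark (an estimated 1 to 1.5 mm short, tolerance 4 mm). The cover is flat under the lip and the arm is clear, so I hand in.

```bash
python3 -c "
from station import *
print(observe()['time']); print(finish_job())"
```

```text
22.1
the job is handed in; nothing more can be done
None
```

I seated the cover first, then set the brightness grip at the green mark, and handed the job in at 22.1 s. No verdict was reported.

- **Cover:** I gripped it by the handle, tilted it about 10°, and found the ledge by touch at 67.7 mm (it should be 68). I then slid the far edge under the lip to about x = 85 mm and lowered the handle side by pivoting about that edge. It came to rest level with a contact force of about 7 N. The later pictures show it flat in its frame under the lip.
- **Brightness grip:** I gripped it and moved it 50.7 mm. The last top-view measurement puts the red line at viewer x 23.0 mm and the mark at 24.5 mm. That is about 1.5 mm short, within the 4 mm limit. The tool travel suggests it is only about 0.5 mm short.
- **Checks that disagreed:**
    - The top camera showed the cover about 2.5 mm nearer the operator than the tool pose predicted; I allowed for this.
    - The scene camera was off by about 1 pixel, and its tilt reading was uncertain (0.19 to 0.24 rad). The touch on the ledge settled that.
- **Rest of the scene:** The sample plate looked unmoved under the cover. I saw no sign that anything else on the bench was disturbed, but I did not measure those objects again. The arm finished clear of everything.

My first move command was refused because every row needs all seven values. That refused call used no robot time.

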